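Press home the lids of the two badly closed canisters

TASK

Two of the three glass canisters on the worktop are not shut properly: their steel lids stand up on their stoppers. Press each of these two lids straight down until it is fully home, leaving the canisters upright where they stand, and do not touch the lid of the third, which is already shut, or move that canister.

Things in the scene. Friction and masses are not known exactly. Their poses are not given: they have to be found in the camera images.
- canister_1_lid: Flat round steel lid, 77 mm wide, 18 mm thick, of one of three like loose glass canisters (77 mm wide, 112 mm high shut). Origin on its axis, z up, 112 mm below its flat top: level with the worktop when fully home, 14 to 22 mm above it when raised, its grey stopper with dark ribs then bare above the glass. It slides only up and down, stays where left, yields to about 2 N, ends on a hard stop.
- canister_2_lid: Flat round steel lid, 77 mm wide, 18 mm thick, of one of three like loose glass canisters (77 mm wide, 112 mm high shut). Origin on its axis, z up, 112 mm below its flat top: level with the worktop when fully home, 14 to 22 mm above it when raised, its grey stopper with dark ribs then bare above the glass. It slides only up and down, stays where left, yields to about 2 N, ends on a hard stop.
- canister_3_lid: Flat round steel lid, 77 mm wide, 18 mm thick, of one of three like loose glass canisters (77 mm wide, 112 mm high shut). Origin on its axis, z up, 112 mm below its flat top: level with the worktop when fully home, 14 to 22 mm above it when raised, its grey stopper with dark ribs then bare above the glass. It slides only up and down, stays where left, yields to about 2 N, ends on a hard stop.
There are look-alikes about, which are no part of the job. What is shaped like the part that bears canister_1_lid but pink is not meant.

How it is judged:
By the outcome, as a careful person would: the job done as asked, in the order asked, and still so for the second after the job is handed in, with the robot touching nothing.
It also fails if it takes over 35 s, if anything falls off the work surface, if the arm or the gripper's body presses on something with over 40 N, if the wrist force passes 120 N, or if a joint passes its speed limit or range.

ROBOT

A 7-joint arm with a two-finger parallel gripper is mounted at the origin on a cart in front of the work surface, level with it; the furniture and walls round the work are solid. World frame = base frame: x ahead of the robot, y to its left, z up, the work surface at z = 0. Lengths are in mm, angles in rad, forces in N, time in s.
With the tool pointing down it reaches from about 350 to 900 mm from the base axis. Payload 19.9 kg.
Tool frame: the origin (TCP) lies midway between the tips of the shut fingers; the grasp point (between the pads) lies 19 mm behind it; z points along the fingers, x is the direction in which the jaws open and shut, and the axes are right-handed (so a half turn about z gives the same grasp; the last joint's range is limited). The gripper opens to 85 mm and grips with 20 to 120 N. Pads are 22 mm wide; open, the fingers measure 114 mm over their backs; the gripper's body (76 mm by 85 mm) begins 54 mm behind the grasp point. The pads swing forward as they close: fully open they stand 13 mm farther back than shut.
Start: joints at [1.145, 0.417, -0.01, 1.614, 0.005, 1.111, -0.053], TCP at [234.023, -579.512, 231.26] pointing down, gripper open.
Joint ranges: [-2.81, 2.81], [-0.39, 2.02], [-1.27, 1.25], [0.06, 2.57], [-1.19, 4.33], [0.19, 2], [-2.82, 2.82]. Speed limits (rad/s): [1.89, 1.89, 2.39, 2.39, 3.01, 3.01, 3.01].

INTERFACE

Orientations are given as a unit quaternion [w, x, y, z].
In Python, from station import r gives the robot as it stands.
- The arm moves only by the tool arm_command, never from a script. Its argument "moves" is text: rows parted by semicolons, each of 5 numbers parted by spaces: the shift along the tool's x, y, z in mm, then the turn about the tool's z in degrees, then the closure, from 0 (fully open) to 1 (shut). In form: x y z twist hand; .... A call has exactly 5 rows; each row shifts and turns the commanded pose from where the row before left it, along the tool's axes as they then stand; what a row does not reach is not made up. A row lasts 1/12 s, in which the tool goes at most 41.7 mm and 7.16 degrees, less where a joint would pass 70% of its speed; a pose out of reach is approached as far as the arm can. A call with a gripper value outside its range is refused whole. The fingers move at their own pace and stop on an object; the grip force is fixed at half the most. Time passes only in rows, so rows that do not move let the fingers close, or fill a call up. It gives the time, the measured TCP pose, the force and the opening at its end, in the units of the state.
- r.state(): the state, without advancing time (a new reading comes with each control period).
- r.camera(name): name is "scene" or "side" or "wrist"; returns the picture (384x512x3 uint8, red, green, blue); there is no depth.
- r.calibration(name): a dict with "K" (3x3 intrinsics, pixels), "position" and "attitude" of the camera in the world. Camera axes: x right, y down, z forward; pixel columns grow to the right and rows downward; lengths in mm; the calibration is good to about 2 mm. A picture is of the moment at which its call begins: read the wrist's pose just before it. calibration takes no time and is no camera call; for the wrist camera it gives the pose at the moment of the call.
- r.hand_in(): hands the job in, once; it reports no verdict.
The state is a dict: "clock": time; "joint_pos": joint angles; "joint_vel": joint speeds; "tau": joint torques, N m; "tcp_pos": TCP position; "ee_rot": TCP orientation; "ft_force": force on the tool from outside, world axes, zero at the start; "ft_torque": the same for the moment, N m; "finger_gap": finger opening in mm.
Only numpy, scipy, OpenCV 4.12 (cv2) and the standard library are available. Lean on these libraries where they do the work, as an engineer would, in place of code of your own. Each camera call takes 0.05 s, during which the arm holds its last target. There are 200 camera calls.

## Working session

There is one attempt and no reset: what is moved stays moved. The work goes in short steps, Python scripts to look and compute and a tool call to move; the robot and the scene stay as the last step left them, time stands still between calls to the robot, and variables do not carry over. Pictures are saved under pics/ and viewed, about 8 in all and at most 12, crops included, and the job is handed in when it is done.

Besides the shell and the picture viewer there is one more tool, called after ">>>" as name(argument=value, ...), one argument or row to a line, values as JSON. arm_command: Moves the arm, as the interface text tells. Its arguments: {"type":"object","properties":{"moves":{"type":"string"}},"required":["moves"]}

```bash
mkdir -p pics; python3 - <<'E'
from station import r
import cv2,numpy as np
s=r.state();print(s['clock'],s['tcp_pos'],s['ee_rot'],s['ft_force'])
for n in('scene','side','wrist'):
    c=r.calibration(n);print(n,np.round(c['K'],1).tolist(),c['position'],c['attitude'])
    im=r.camera(n)[:,:,::-1];cv2.imwrite(f'pics/{n}0.png',im)
a=[cv2.imread(f'pics/{n}0.png') for n in('scene','side')]
cv2.imwrite('pics/scene0x.png',cv2.resize(a[0],(800,600),interpolation=2))
cv2.imwrite('pics/side0x.png',cv2.resize(a[1],(800,600),interpolation=2))
E
```

```text
0.0 [ 233.84056104 -579.21660547  230.67002858] [-2.93740911e-04  8.28972480e-01 -5.59289048e-01 -5.49895880e-04] [ 0.10437018  0.13087361 -0.33516634]
scene [[379.0, 0.0, 250.9], [0.0, 379.0, 192.2], [0.0, 0.0, 1.0]] [111.22167523 640.28005868 549.68292453] [ 0.14193425 -0.30818316  0.84422692 -0.41492014]
side [[428.2, 0.0, 252.6], [0.0, 428.2, 189.1], [0.0, 0.0, 1.0]] [120.26721514 828.91295936 454.57986002] [ 0.14196241 -0.20830308  0.82015579 -0.5136156 ]
wrist [[268.4, 0.0, 259.6], [0.0, 268.4, 188.1], [0.0, 0.0, 1.0]] [ 295.31161254 -554.01350039  373.29328361] [ 0.10919953  0.8218391  -0.55423865 -0.0739965 ]
```

View pics/scene0x.png

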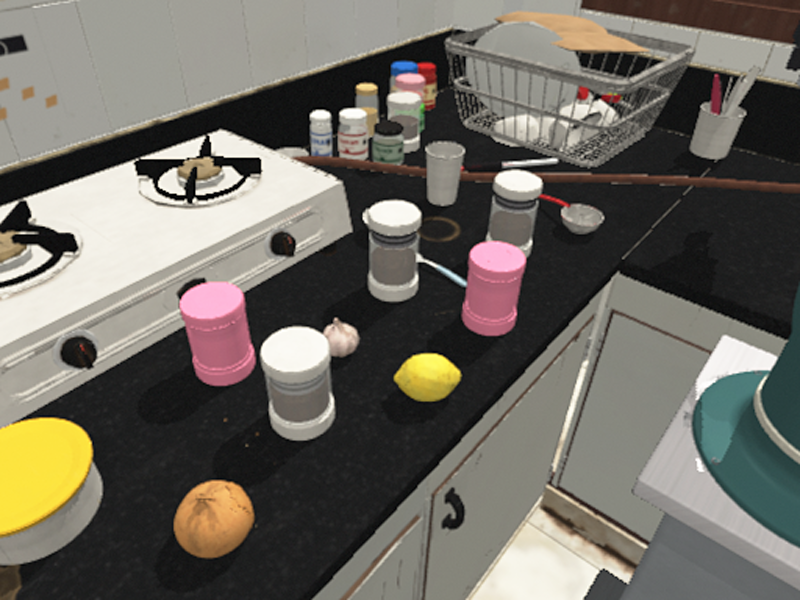

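View pics/side0x.png

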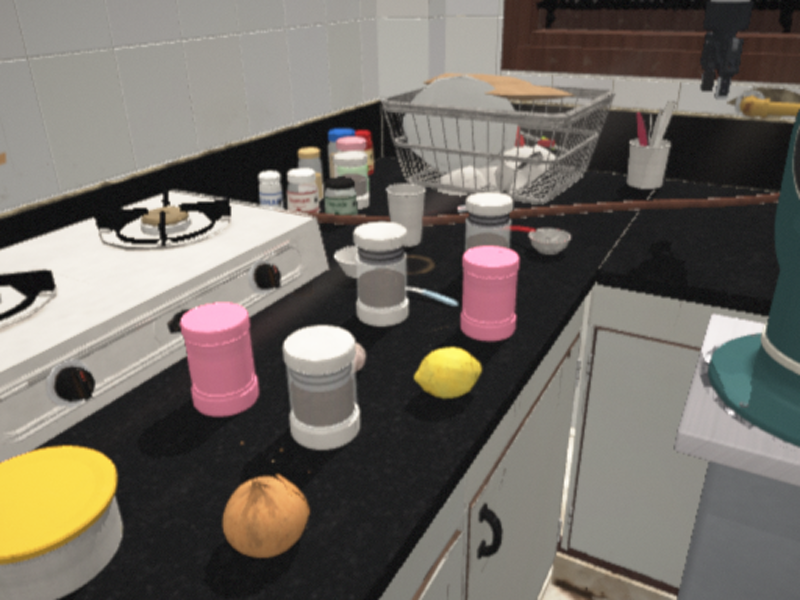

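Scene (800 px): the white-lidded canisters are near A (297,380), middle B (394,250) and far C (514,213). The pink ones at (218,333) and (493,287) are the look-alikes. B and C seem to show a bare ribbed neck and A looks shut; I'll confirm that in an enlarged crop.

```bash
python3 - <<'E'
import cv2,numpy as np
a=cv2.imread('pics/scene0.png');b=cv2.imread('pics/side0.png')
def c(i,x,y,w=66,h=80): return cv2.resize(i[y:y+h,x:x+w],(264,300),interpolation=2)
print('scene origins A160,205 B225,122 C302,103; side A178,203 B220,136 C286,118')
cv2.imwrite('pics/crop.png',np.vstack([np.hstack([c(a,160,205),c(a,225,122),c(a,302,103)]),np.hstack([c(b,178,203),c(b,220,136),c(b,286,118)])]))
E
```

```text
scene origins A160,205 B225,122 C302,103; side A178,203 B220,136 C286,118
```

View pics/crop.png

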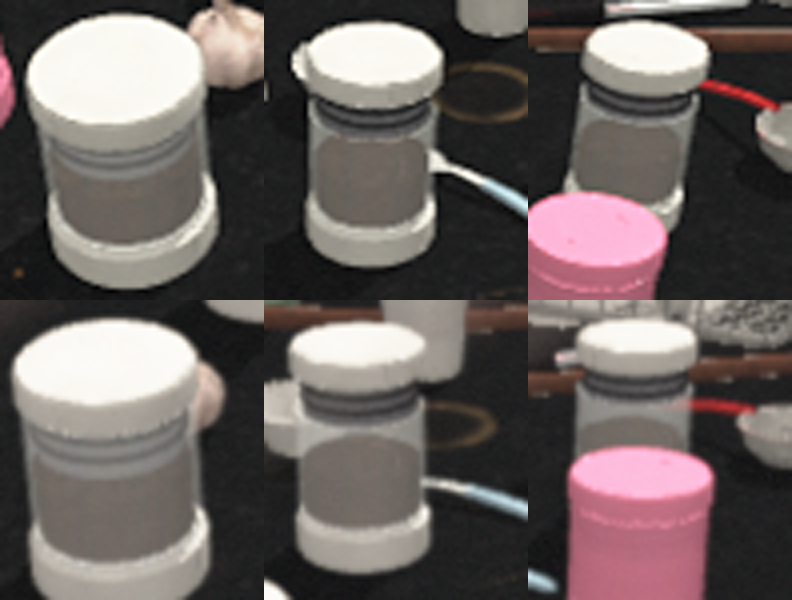

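A is shut: its lid sits on the glass and the ribs are only seen through the glass. B and C show the bare grey ribbed stopper under the lid, so those two need pressing. Next I'll measure the lid tops by brightness mask, ellipse fit and rays in two views.

```bash
cat > h.py <<'E'
import cv2,numpy as np
from scipy.spatial.transform import Rotation as R
from station import r
def ray(c,p):
    d=R.from_quat(np.roll(c['attitude'],-1)).as_matrix()@np.linalg.inv(c['K'])@[p[0],p[1],1]
    return np.array(c['position']),d/np.linalg.norm(d)
def plane(c,p,z):
    o,d=ray(c,p);return o+d*(z-o[2])/d[2]
def tri(rays):
    A=sum(np.eye(3)-np.outer(d,d) for o,d in rays);b=sum((np.eye(3)-np.outer(d,d))@o for o,d in rays)
    x=np.linalg.solve(A,b);return x,[np.linalg.norm(np.cross(x-o,d)) for o,d in rays]
E
python3 - <<'E'
from h import *
rois={'A':{'scene':(160,205,60,60),'side':(178,203,55,45)},'B':{'scene':(232,122,42,30),'side':(222,138,42,26)},'C':{'scene':(308,103,42,28),'side':(294,120,38,24)}}
for k,v in rois.items():
    ps={}
    for n,(x,y,w,h) in v.items():
        g=cv2.imread(f'pics/{n}0.png').min(2)[y:y+h,x:x+w]
        row=[]
        for t in (216,224,232):
            cs,_=cv2.findContours((g>t).astype(np.uint8),0,1)
            q=cv2.convexHull(max(cs,key=cv2.contourArea)); e=cv2.fitEllipse(q)
            row.append((np.round(np.add(e[0],(x,y)),1).tolist(),np.round(e[1],1).tolist()))
            ps.setdefault(t,{})[n]=np.add(e[0],(x,y))
        print(k,n,row)
    for t in ps:
        X,e=tri([ray(r.calibration(n),p) for n,p in ps[t].items()])
        print('  tri',t,X.round(1),np.round(e,1))
    for n in v: print('  plane',n,[plane(r.calibration(n),ps[224][n],z).round(1)[:2].tolist() for z in (112,126,130,134)])
E
```

```text
A scene [([188.4, 223.3], [27.7, 43.1]), ([188.4, 223.3], [27.7, 43.1]), ([188.2, 223.2], [27.5, 41.9])]
A side [([203.6, 219.3], [21.0, 43.8]), ([203.6, 219.3], [20.8, 43.5]), ([203.6, 219.2], [20.4, 42.6])]
  tri 216 [494.9 335.4 106.5] [0.9 0.9]
  tri 224 [494.9 335.4 106.5] [1. 1.]
  tri 232 [494.5 335.9 107.2] [0.8 0.8]
  plane scene [[488.9, 339.3], [476.8, 348.9], [473.4, 351.7], [469.9, 354.4]]
  plane side [[490.3, 342.7], [475.1, 362.6], [470.8, 368.3], [466.5, 374.0]]
B scene [([252.0, 136.1], [15.7, 32.0]), ([252.0, 136.1], [15.6, 31.9]), ([252.1, 135.9], [14.9, 31.4])]
B side [([243.0, 147.5], [10.8, 31.3]), ([243.0, 147.3], [10.0, 31.3]), ([242.8, 147.3], [9.5, 30.0])]
  tri 216 [578.7  62.9 128.8] [0.8 0.8]
  tri 224 [577.8  64.1 129.8] [0.9 0.9]
  tri 232 [580.1  61.  128.3] [1.1 1.1]
  plane scene [[596.3, 40.1], [580.8, 59.3], [576.4, 64.8], [571.9, 70.3]]
  plane side [[604.3, 21.3], [584.5, 54.3], [578.9, 63.7], [573.2, 73.2]]
C scene [([331.5, 115.4], [12.3, 29.1]), ([331.6, 115.4], [12.4, 28.0]), ([331.5, 115.3], [11.7, 27.9])]
C side [([313.3, 127.3], [8.1, 27.4]), ([313.2, 127.3], [7.9, 25.6]), ([312.9, 127.3], [7.6, 25.5])]
  tri 216 [ 498.3 -148.8  126.6] [0.3 0.3]
  tri 224 [ 498.5 -149.   126.4] [0.6 0.6]
  tri 232 [ 499.9 -151.4  125.5] [0.7 0.7]
  plane scene [[510.9, -175.5], [498.1, -149.4], [494.4, -141.9], [490.8, -134.5]]
  plane side [[515.9, -192.6], [499.7, -150.9], [495.1, -138.9], [490.5, -127.0]]
```

```bash
python3 - <<'E'
from h import *
c=r.calibration('scene')
for nm,p,z in [('rack bottom front',(585,165),0),('rack bottom right',(650,95),0),('cup base',(712,158),0),('rack bottom left',(465,110),0)]:
    print(nm,plane(c,np.array(p)/1.5625,z).round())
# height of rack rim front corner, assuming above the bottom front corner
for z in (120,160,200): print(z,plane(c,np.array((585,95))/1.5625,z).round(), plane(c,np.array((690,45))/1.5625,z).round())
w=cv2.imread('pics/wrist0.png');cv2.imwrite('pics/w0.png',w)
E
```

```text
rack bottom front [ 541. -545.    0.]
rack bottom right [  603. -1086.     0.]
cup base [ 343. -769.    0.]
rack bottom left [ 920. -644.    0.]
120 [ 601. -613.  120.] [  563. -1182.   120.]
160 [ 555. -496.  160.] [  521. -1013.   160.]
200 [ 510. -379.  200.] [ 479. -843.  200.]
```

View pics/wrist0.png

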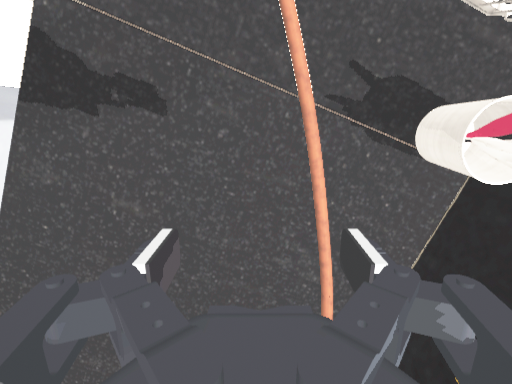

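The wrist view shows clear worktop under the tool. The cup at (465,140) and the rack at the upper right are off the path, so I'll go to C with the fingers shut.

>>> arm_command(
  moves="-10 -14 -10 0 1;-21 -28 -8 0 1;-21 -28 -5 0 1;-21 -28 -5 0 1;-21 -28 -2 0 1",
)

```text
clock: 0.57
tcp_pos: [316.3, -443.8, 261.8]
ee_rot: [0.0, 0.829, -0.559, 0.0]
ft_force: [1.1, -0.6, 0.4]
finger_gap: 25.6
```

>>> arm_command(
  moves="-21 -28 0 0 1;-21 -28 0 0 1;-21 -28 0 0 1;-21 -28 0 0 1;-21 -28 0 0 1",
)

```text
clock: 0.98
tcp_pos: [406.6, -293.7, 261.3]
ee_rot: [0.0, 0.829, -0.559, -0.0]
ft_force: [0.9, -0.3, 0.1]
finger_gap: -0.1
```

>>> arm_command(
  moves="-21 -28 0 0 1;-21 -28 0 0 1;-21 -28 0 0 1;-21 -28 0 0 1;0 0 0 0 1",
)

```text
clock: 1.4
tcp_pos: [481.3, -169.4, 261.4]
ee_rot: [-0.001, 0.831, -0.556, -0.0]
ft_force: [0.2, 0.5, -0.2]
finger_gap: 0.0
```

```bash
python3 - <<'E'
from h import *
c=r.calibration('wrist');im=r.camera('wrist')[:,:,::-1]
cv2.imwrite('pics/w1.png',im);s=r.state();print(s['tcp_pos'],s['clock'])
g=im.min(2)
cs,_=cv2.findContours((g>190).astype(np.uint8),0,1)
for q in cs:
    if cv2.contourArea(q)>400:
        e=cv2.fitEllipse(cv2.convexHull(q));print(np.round(e[0]),np.round(e[1]),plane(c,e[0],130).round(1))
E
```

```text
[ 479.90512689 -172.35202391  261.18086662] 1.45
[ 12. 287.] [ 35. 163.] [251.9  51.3 130. ]
[ 14. 215.] [ 99. 243.] [344.6  63.4 130. ]
[243. 155.] [70. 71.] [ 499.9 -143.2  130. ]
[182.  44.] [23. 66.] [574.  -53.2 130. ]
[ 54. -11.] [72. 85.] [572.9  65.1 130. ]
```

View pics/w1.png

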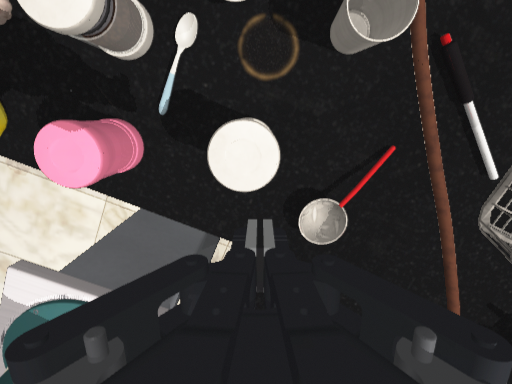

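The wrist view shows C's lid centred at (243,155). Cast onto z=130 that gives (500,-143), agreeing within 6 mm with the triangulation. I'll move over it and start down.

>>> arm_command(
  moves="-9 -14 20 0 1;-9 -14 30 0 1;0 0 30 0 1;0 0 20 0 1;0 0 0 0 1",
)

```text
clock: 1.87
tcp_pos: [495.5, -148.4, 157.5]
ee_rot: [0.001, 0.829, -0.559, -0.003]
ft_force: [-0.3, 0.6, -0.6]
finger_gap: 0.3
```

>>> arm_command(
  moves="0 0 8 0 1;0 0 6 0 1;0 0 6 0 1;0 0 5 0 1;0 0 5 0 1",
)

```text
clock: 2.28
tcp_pos: [498.0, -148.6, 131.4]
ee_rot: [-0.0, 0.829, -0.559, 0.0]
ft_force: [0.1, -0.1, 0.2]
finger_gap: -0.3
```

>>> arm_command(
  moves="0 0 3 0 1;0 0 3 0 1;0 0 3 0 1;0 0 3 0 1;0 0 2 0 1",
)

```text
clock: 2.7
tcp_pos: [497.8, -148.4, 117.0]
ee_rot: [-0.0, 0.829, -0.559, -0.0]
ft_force: [0.1, -1.1, 0.5]
finger_gap: -0.3
```

>>> arm_command(
  moves="0 0 2 0 1;0 0 1 0 1;0 0 1 0 1;0 0 0 0 1;0 0 0 0 1",
)

```text
clock: 3.12
tcp_pos: [497.7, -148.3, 113.2]
ee_rot: [-0.0, 0.829, -0.559, -0.0]
ft_force: [-0.3, 0.4, 0.3]
finger_gap: 0.2
```

>>> arm_command(
  moves="0 0 1 0 1;0 0 1 0 1;0 0 1 0 1;0 0 0 0 1;0 0 0 0 1",
)

```text
clock: 3.53
tcp_pos: [498.8, -148.6, 112.3]
ee_rot: [-0.0, 0.829, -0.559, 0.001]
ft_force: [-10.4, 2.1, 38.2]
finger_gap: 0.1
```

It reached the hard stop: 38 N at z=112.3, which matches the shut height. Lifting off straight up, then heading for B.

>>> arm_command(
  moves="0 0 -3 0 1;0 0 -15 0 1;0 0 -35 0 1;0 0 -40 0 1;0 0 -30 0 1",
)

```text
clock: 3.95
tcp_pos: [497.9, -148.2, 235.9]
ee_rot: [-0.0, 0.829, -0.559, 0.0]
ft_force: [1.3, 0.2, 1.1]
finger_gap: 0.2
```

>>> arm_command(
  moves="-20 -15 -20 0 1;-27 -22 0 0 1;-27 -22 0 0 1;-27 -22 0 0 1;-27 -22 0 0 1",
)

```text
clock: 4.37
tcp_pos: [545.5, 10.4, 253.5]
ee_rot: [-0.0, 0.829, -0.559, 0.0]
ft_force: [0.4, -1.0, 0.0]
finger_gap: 0.1
```

>>> arm_command(
  moves="-10 -10 0 0 1;0 0 0 0 1;0 0 0 0 1;0 0 0 0 1;0 0 0 0 1",
)

```text
clock: 4.78
tcp_pos: [550.7, 20.8, 253.2]
ee_rot: [0.0, 0.829, -0.56, -0.0]
ft_force: [0.9, -0.3, -0.6]
finger_gap: 0.2
```

```bash
python3 - <<'E'
from h import *
c=r.calibration('wrist');im=r.camera('wrist')[:,:,::-1]
s=r.state();print(s['tcp_pos'],s['ft_force'],s['clock'])
b=r.camera('scene')[:,:,::-1]; d=r.camera('side')[:,:,::-1]
z=lambda i,x,y,w,h:cv2.resize(i[y:y+h,x:x+w],(400,300),interpolation=2)
cv2.imwrite('pics/m2.png',np.vstack([np.hstack([cv2.resize(im,(400,300)),z(b,288,95,80,60)]),np.hstack([z(d,280,110,80,60),z(b,215,100,120,90)])]))
cs,_=cv2.findContours((im.min(2)>190).astype(np.uint8),0,1)
for q in cs:
    if cv2.contourArea(q)>400:
        e=cv2.fitEllipse(cv2.convexHull(q));print(np.round(e[0]),np.round(e[1]),plane(c,e[0],112).round(1),plane(c,e[0],130).round(1))
E
```

```text
[550.74226548  20.81657755 253.29835525] [ 0.10115133 -0.44469455  0.35086494] 4.8333
[375. 261.] [41. 58.] [ 509.2 -142.6  112. ] [ 515.7 -130.6  130. ]
[-1153.   131.] [ 314. 2821.] [  52.9 1392.8  112. ] [  88.4 1307.3  130. ]
[291. 149.] [20. 60.] [593.2   2.4 112. ] [594.4   5.2 130. ]
[227. 139.] [75. 77.] [576.8  68.4 112. ] [579.1  67.  130. ]
[341.  82.] [36. 66.] [671.6 -17.  112. ] [667.8 -13.  130. ]
```

View pics/m2.png

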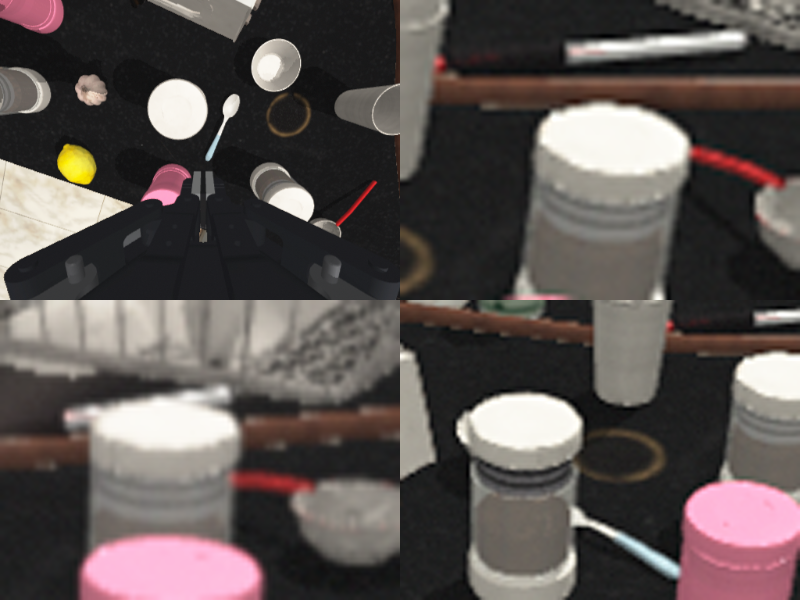

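C's lid now sits on the glass, with the ribs seen only through it. B's lid is at (227,139) in the wrist view (149,109 in the mosaic), which gives (579,67), matching the earlier (578,63). B next.

>>> arm_command(
  moves="-10 -13 20 0 1;-11 -14 25 0 1;-10 -14 25 0 1;0 0 20 0 1;0 0 10 0 1",
)

```text
clock: 5.35
tcp_pos: [576.4, 66.3, 150.7]
ee_rot: [0.001, 0.829, -0.559, -0.001]
ft_force: [-0.4, 0.5, -0.5]
finger_gap: -0.1
```

>>> arm_command(
  moves="0 0 5 0 1;0 0 5 0 1;0 0 4 0 1;0 0 4 0 1;0 0 3 0 1",
)

```text
clock: 5.77
tcp_pos: [577.6, 65.7, 132.7]
ee_rot: [-0.0, 0.829, -0.559, 0.0]
ft_force: [0.5, -1.0, 1.4]
finger_gap: 0.0
```

>>> arm_command(
  moves="0 0 3 0 1;0 0 3 0 1;0 0 3 0 1;0 0 3 0 1;0 0 2 0 1",
)

```text
clock: 6.18
tcp_pos: [577.3, 66.0, 117.9]
ee_rot: [0.0, 0.829, -0.559, -0.0]
ft_force: [0.8, -0.6, 0.8]
finger_gap: 0.1
```

>>> arm_command(
  moves="0 0 2 0 1;0 0 2 0 1;0 0 1 0 1;0 0 0 0 1;0 0 0 0 1",
)

```text
clock: 6.6
tcp_pos: [577.2, 66.0, 113.2]
ee_rot: [0.0, 0.829, -0.559, -0.0]
ft_force: [0.7, -1.0, -0.1]
finger_gap: -0.0
```

>>> arm_command(
  moves="0 0 1 0 1;0 0 0.5 0 1;0 0 0.5 0 1;0 0 0 0 1;0 0 0 0 1",
)

```text
clock: 7.02
tcp_pos: [577.8, 66.1, 112.5]
ee_rot: [-0.0, 0.829, -0.559, 0.001]
ft_force: [-5.6, -1.4, 18.8]
finger_gap: -0.4
```

>>> arm_command(
  moves="0 0 0.5 0 1;0 0 0.5 0 1;0 0 0 0 1;0 0 0 0 1;0 0 0 0 1",
)

```text
clock: 7.43
tcp_pos: [578.2, 66.2, 112.4]
ee_rot: [-0.001, 0.829, -0.559, 0.001]
ft_force: [-9.1, -1.9, 32.1]
finger_gap: -0.1
```

>>> arm_command(
  moves="0 0 -3 0 1;0 0 -15 0 1;0 0 -35 0 1;0 0 -40 0 1;0 0 -40 0 1",
)

```text
clock: 7.85
tcp_pos: [576.6, 66.1, 244.6]
ee_rot: [0.0, 0.829, -0.559, -0.001]
ft_force: [0.1, 0.1, -0.7]
finger_gap: 0.2
```

>>> arm_command(
  moves="0 15 -20 0 1;0 25 0 0 1;0 25 0 0 1;0 0 0 0 1;0 0 0 0 1",
)

```text
clock: 8.27
tcp_pos: [516.5, 41.1, 263.8]
ee_rot: [0.0, 0.829, -0.56, 0.0]
ft_force: [0.2, 0.1, -0.3]
finger_gap: -0.2
```

```bash
python3 - <<'E'
from h import *
b=r.camera('scene')[:,:,::-1]; d=r.camera('side')[:,:,::-1]
s=r.state();print(s['tcp_pos'],s['ft_force'],s['clock'])
a=cv2.imread('pics/scene0.png')
z=lambda i,x,y,w,h:cv2.resize(i[y:y+h,x:x+w],(400,300),interpolation=2)
cv2.imwrite('pics/m3.png',np.vstack([np.hstack([z(a,150,90,220,200),z(b,150,90,220,200)]),np.hstack([z(b,215,115,80,80),z(d,200,130,80,80)])]))
for n,x,y,w,h in [('A',160,205,60,60)]:
    print('A image change',np.abs(a[y:y+h,x:x+w].astype(int)-b[y:y+h,x:x+w]).mean())
E
```

```text
[517.40972919  41.7834366  263.42029397] [ 0.99928909  0.18870825 -0.848706  ] 8.3667
A image change 19.353148148148147
```

View pics/m3.png

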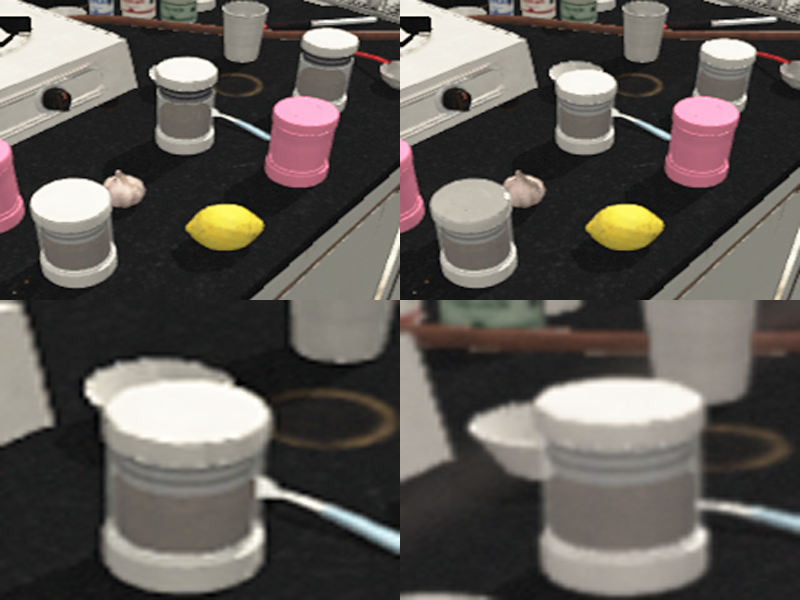

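Both lids are seated, and all the canisters stand upright where they were. A has only fallen into the arm's shadow (mosaic 71,207 before; 471,207 after, the same place). Handing in.

```bash
python3 -c "
from station import r
print(r.hand_in())"
```

```text
the job is handed in; nothing more can be done
None
```

I pressed the two raised lids fully home with the fingers shut, first the far canister at about (500, -145), then the middle one at about (578, 66). The job was handed in at about 8.4 s, with the arm clear of everything.

- **Hard stop:** the far lid stopped at tool height 112.3 mm under 38 N. The middle lid stopped at 112.4 mm under 32 N. Both match the 112 mm shut height.
- **Pictures afterwards:** both lids sit on their glass with the ribs visible only through it. The canisters stand upright where they were, and I never went near the third canister.
- **Checks that disagreed:**
  - The brightness comparison on the third canister showed a change of 19 grey levels, but the picture shows that is the arm's shadow and not movement.
  - The wrist and two-camera positions of the lids differed by 4–6 mm.
  - The third canister's lid measured about 107 mm high instead of 112.
  - The expected 2 N resistance while the lids slid did not stand out from the force noise.

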